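# Stow the grinder spindle's spacers and nut

## Robot

A 6-joint arm with a two-finger parallel gripper is mounted at the origin on the work surface. World frame = base frame: x ahead of the robot, y to its left, z up, the work surface at z = 0. Lengths are in m, angles in degrees, forces in N, time in s.
With the tool pointing down it reaches from about 0.35 to 0.775 m from the base axis. Payload 5.5 kg.
Tool frame: the origin (TCP) lies at the very end of the fingers, on their centre line; the grasp point (between the pads) lies 19 mm behind it; z points along the fingers, y is the line along which they close (so a half turn about z gives the same grasp; the last joint's range is limited). The gripper opens to 85 mm and grips with 20 to 120 N. Pads are 22 mm wide; open, the fingers measure 114 mm over their backs; the gripper's body (76 mm by 85 mm) begins 54 mm behind the grasp point. The pads swing forward as they close: fully open they stand 13 mm farther back than shut.
Start: joints at [-74.576, 17.945, 2.641, 74.691, 0, 82.002], TCP at [0.229, -0.528, 0.203] pointing down, gripper open.
Joint ranges: [-158.12, 158.12], [-49.38, 96.58], [-58.88, 72.47], [-126.05, 133.96], [-84.25, 85.87], [-180, 180]. Speed limits (degrees/s): [147.25, 147.25, 180, 180, 180, 180].

## Interface

Orientations are given as [roll, pitch, yaw] about the fixed x, y, z axes, in that order (R = Rz(yaw) Ry(pitch) Rx(roll)).
In Python, from bench import robot, optics, job_done gives the robot as it stands.
- The arm moves only by the tool arm_command, never from a script. Its argument "steps" is a list of rows, each an object of numbers: "dx", "dy", "dz": the shift along the tool's x, y, z in cm; "turn": the turn about the tool's z in degrees; "hand": the finger opening in cm, from 0 to 8.54. A call has 1 to 12 rows; each row shifts and turns the commanded pose from where the row before left it, along the tool's axes as they then stand; what a row does not reach is not made up. A row lasts 1/8 s, in which the tool goes at most 62.5 mm and 10.7 degrees, less where a joint would pass 70% of its speed; a pose out of reach is approached as far as the arm can. A call is refused whole if a number of a shift passes 6.25 or a number of a turn 10.7, either way. A call with a gripper value outside its range is refused whole. The fingers move at their own pace and stop on an object; the grip force is fixed at half the most. Time passes only in rows, so rows that do not move let the fingers close. It gives the time, the measured TCP pose, the force, the opening and the grip force at its end, in the units of the state.
- robot.state(): the state, without advancing time (a new reading comes with each control period).
- optics.camera(name): name is "side" or "top"; returns the picture (420x560x3 uint8, red, green, blue); there is no depth.
- optics.camera_params(name): a dict with "mtx" (3x3 intrinsics, pixels), "rvec" (rotation vector, rad) and "tvec" (3), from world to camera coordinates, as OpenCV has them. Camera axes: x right, y down, z forward; pixel columns grow to the right and rows downward; lengths in m; the calibration is good to about 2 mm. A picture is of the moment at which its call begins. camera_params takes no time and is no camera call.
- job_done(): hands the job in; it is judged then, once.
The state is a dict: "clock": time; "joint_pos": joint angles; "joint_velocities": joint speeds; "effort": joint torques, N m; "ee_pos": TCP position; "ee_rot": TCP orientation; "contact_force": force on the tool from outside, world axes, zero at the start; "ft_torque": the same for the moment, N m; "width": finger opening in m; "gripper_force": force on a finger pad.
Only numpy, scipy, OpenCV 4.12 (cv2) and the standard library are available. Lean on these libraries where they do the work, as an engineer would, in place of code of your own. Each camera call takes 0.05 s, during which the arm holds its last target. There are 200 camera calls.

## Task

The grinding spindle has been taken apart: stow its parts. Drop the three spacer rings (the round ones with a hole) into the upright storage tube so that they lie flat in one column, thickest at the bottom, then the medium one, thinnest on top, and lay the hexagon nut flat in the shallow wooden tray. Leave the solid round slug and the cup of stones where they are.

Things in the scene. Friction and masses are not known exactly. Their poses are not given: they have to be found in the camera images.
- thick_mid (a point): centre (half-way up) of the thickest spacer: a plain brass ring 52 mm in outer diameter with a 24 mm hole, 24 mm thick, lying flat on the bench; z is the ring's axis
- medium_mid (a point): centre (half-way up) of the medium spacer: the same ring, 52 mm across with a 24 mm hole, but 17 mm thick, lying flat; z is its axis
- thin_mid (a point): centre (half-way up) of the thinnest spacer: the same ring, 52 mm across with a 24 mm hole, but 10 mm thick, lying flat; z is its axis
- nut_mid (a point): centre (half-way up) of the bare steel hexagon nut, 36 mm across flats, 20 mm high, with a hole, lying flat; z is the nut's axis, and its x axis is square to one pair of flats (the other pairs follow every 60 degrees)
- tube: upright grey tube open at the top, fixed, on a dark round foot 84 mm across; origin at the centre of its underside, z up. Heights above the bench: inner floor 6 mm; bore 57.5 mm in diameter up to 56 mm, then flaring to about 67 mm at the rim at 64 mm. Outside 65 mm in diameter, 75 mm at the rim. The finished column is 51 mm high, its top 57 mm above the bench, just inside the mouth
- tray: shallow square wooden tray, fixed to the bench, 100 x 100 mm outside, 10 mm high, walls 4 mm thick, floor 4 mm thick; origin at the centre of its underside, x and y along its sides, z up
- slug_mid (a point): centre (half-way up) of a solid brass slug with no hole, 52 mm in diameter, 17 mm thick, lying flat; not a spacer, to be left alone
- cup_mid (a point): centre (half-way up) of a white plastic cup of pale blue stones, 64 mm across the rim, 60 mm high; to be left alone
There are look-alikes about, which are no part of the job. Of the things like the part that bears nut_mid, leave any that is black or green; of the rest the smaller one is meant.

How it is judged:
By the outcome, as a careful person would: the job done as asked, in the order asked, and still so for the second after the job is handed in, with the robot touching nothing.
It also fails if it takes over 96 s, if anything falls off the work surface, if the arm or the gripper's body presses on something with over 40 N, if the wrist force passes 120 N, or if a joint passes its speed limit or range.

## Working session

There is one attempt and no reset: what is moved stays moved. The work goes in short steps, Python scripts to look and compute and a tool call to move; the robot and the scene stay as the last step left them, time stands still between calls to the robot, and variables do not carry over. Pictures are saved under pics/ and viewed, at most 14 in all, crops included, and the job is handed in when it is done.

Besides the shell and the picture viewer there is one more tool, called after "Request:" as a command line: name --argument value ..., lists and objects as JSON in quotes. arm_command: Moves the arm, as the interface text tells. Its arguments: {"type":"object","properties":{"steps":{"type":"array"}},"required":["steps"]}

```bash
mkdir -p pics; cat > h.py <<'E'
import numpy as np, cv2
from bench import robot, optics, job_done
def snap(n,f,box=None,k=1):
    im=optics.camera(n)[:,:,::-1]
    cv2.imwrite('pics/raw_'+f,im)
    if box: x0,y0,x1,y1=box; im=im[y0:y1,x0:x1]
    cv2.imwrite('pics/'+f,cv2.resize(im,None,fx=k,fy=k,interpolation=cv2.INTER_CUBIC))
def P(n):
    p=optics.camera_params(n); return np.array(p['mtx'],float),np.array(p['rvec'],float).ravel(),np.array(p['tvec'],float).ravel()
def ground(n,px,z):
    K,r,t=P(n); R=cv2.Rodrigues(r)[0]
    d=R.T@np.linalg.inv(K)@np.array([px[0],px[1],1.]); c=-R.T@t
    return c+d*(z-c[2])/d[2]
def proj(n,X):
    K,r,t=P(n); return cv2.projectPoints(np.array(X,float).reshape(-1,3),r,t,K,None)[0].reshape(-1,2)
E
python3 - <<'E'
from h import *
snap('top','t1.png',None,1.4); snap('side','s1.png',None,1.4)
s=robot.state(); print(s['clock'],s['ee_pos'],s['ee_rot'],s['width'])
for n in('top','side'):
  K,r,t=P(n); print(n,K[0,0],-cv2.Rodrigues(r)[0].T@t)
E
```

```text
0.1 [ 0.22843839 -0.52713128  0.20240527] [-1.79907733e+02 -1.40483399e-02  2.34223725e+01] 0.08527306753533094
top 379.7254339352209 [ 0.32620978 -0.05247096  0.82970609]
side 501.6476824825308 [ 0.35462468 -0.861266    0.86110993]
```

View pics/t1.png

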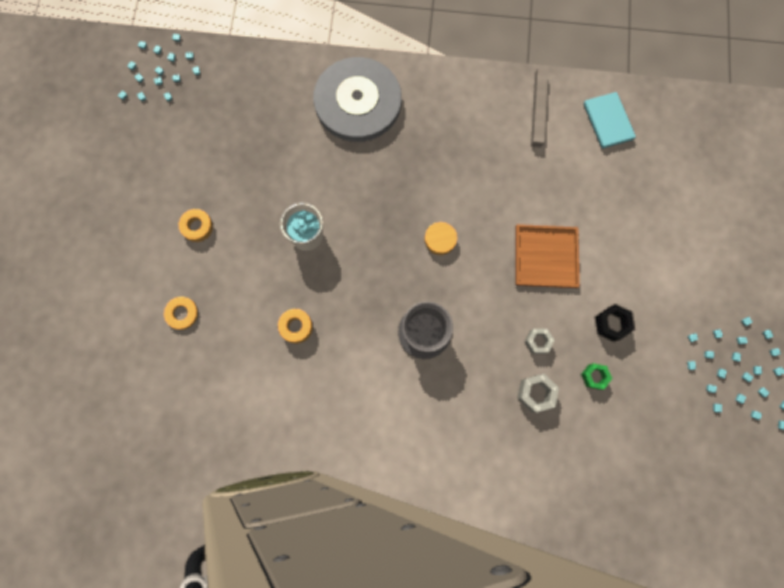

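View pics/s1.png

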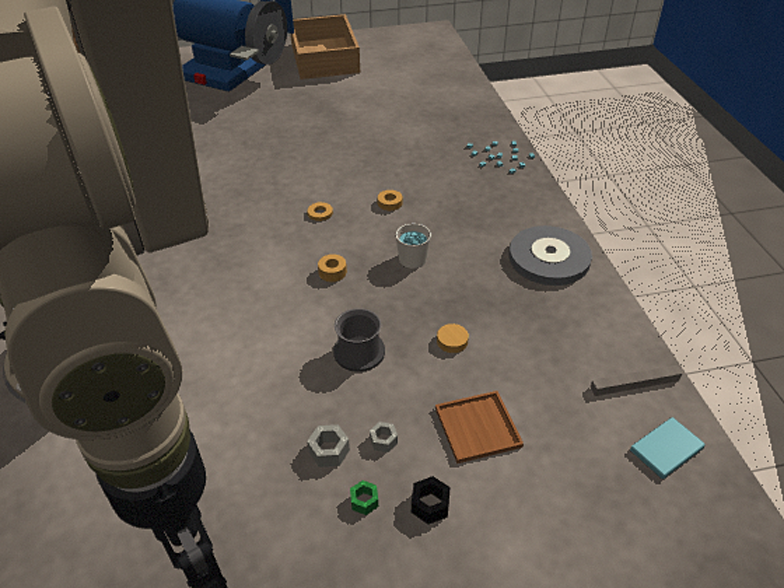

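```bash
python3 - <<'E'
from h import *
t=cv2.imread('pics/raw_t1.png'); s=cv2.imread('pics/raw_s1.png')
R=lambda im,b,w,h: cv2.resize(im[b[1]:b[3],b[0]:b[2]],(w,h),interpolation=cv2.INTER_CUBIC)
A=R(s,(210,130,300,200),396,300); B=R(s,(210,290,330,380),396,297)
C=R(t,(360,220,460,300),396,300); D=R(t,(270,200,350,260),396,297)
cv2.imwrite('pics/c1.png',np.vstack([np.hstack([A,C]),np.hstack([B,D])]))
hsv=cv2.cvtColor(t,cv2.COLOR_BGR2HSV)
m=cv2.inRange(hsv,(12,170,140),(28,255,255))
n,l,st,c=cv2.connectedComponentsWithStats(m)
for i in range(1,n):
  if st[i,4]>100:
    x,y,w,h,a=st[i]; bb=(x+(w-1)/2,y+(h-1)/2)
    print(c[i].round(1),bb,w,h,a,ground('top',bb,.012).round(4))
hs=cv2.cvtColor(s,cv2.COLOR_BGR2HSV)
n,l,st,c=cv2.connectedComponentsWithStats(cv2.inRange(hs,(10,150,90),(28,255,255)))
for i in range(1,n):
  if 60<st[i,4]<1500:
    x,y,w,h,a=st[i]; bb=(x+(w-1)/2,y+(h-1)/2); print('side',bb,w,h,a,ground('side',bb,.008).round(4))
for nm,p,z in [('nut',(540,341),.02),('bignut',(539,393),.02),('tuberim',(427,328),.064),('tray',(547.5,256.5),.01),('cup',(302,222),.06),('black',(615,322),.02),('green',(597,376),.02)]:
  print(nm,ground('top',np.array(p)/1.4,z).round(4))
E
```

```text
side (np.float64(278.0), np.float64(140.5)) 17 10 111 [0.5904 0.2965 0.008 ]
side (np.float64(228.5), np.float64(150.0)) 18 11 114 [0.4449 0.2834 0.008 ]
side (np.float64(236.5), np.float64(189.0)) 20 15 167 [0.4422 0.1134 0.008 ]
side (np.float64(322.5), np.float64(239.5)) 22 16 278 [ 0.6104 -0.1058  0.008 ]
nut [ 0.4553 -0.2776  0.02  ]
bignut [ 0.3766 -0.28    0.02  ]
tuberim [ 0.4496 -0.1009  0.064 ]
tray [ 0.5944 -0.2856  0.01  ]
cup [0.5922 0.1034 0.06  ]
black [ 0.4973 -0.3913  0.02  ]
green [ 0.4114 -0.366   0.02  ]
```

View pics/c1.png

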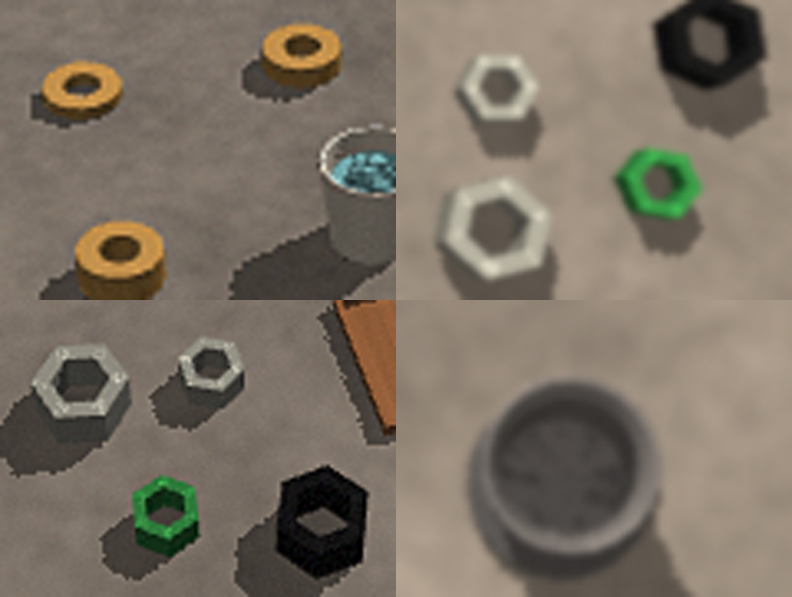

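Side-view candidates for the rings: thin (320,210), medium (390,199) and thick (332,266), picked by wall height. In the top view they are (180,313), (195,224) and (295,325). For the nut, the top view shows bare steel ones at (540,341) and (539,393), black at (615,322) and green at (597,376). The smaller bare one, at (540,341), is meant, and the crop confirms it. I'll refine these positions now.

```bash
cat > fit.py <<'E'
from h import *
from scipy.optimize import minimize
def hull(n,X): return cv2.convexHull(proj(n,X).astype(np.float32)*16)
def sil(n,x,y,r,h,yaw=0,N=40,z0=0):
    a=np.deg2rad(yaw)+np.arange(N)*2*np.pi/N
    X=[[x+r*np.cos(q),y+r*np.sin(q),z] for q in a for z in (z0,h)]
    m=np.zeros((420,560),np.uint8); cv2.fillConvexPoly(m,np.round(hull(n,X)).astype(np.int32),255,cv2.LINE_AA,4); return m
def filled(m,px):
    n,l,st,c=cv2.connectedComponentsWithStats(m)
    ids=[i for i in range(1,n) if st[i,4]>25]
    i=min(ids,key=lambda i:np.hypot(*(c[i]-px)))
    cs,_=cv2.findContours((l==i).astype(np.uint8),cv2.RETR_EXTERNAL,cv2.CHAIN_APPROX_NONE)
    o=np.zeros(m.shape,np.uint8); cv2.drawContours(o,cs,-1,255,-1); return o
def fit(masks,f,x0,d):
    c=lambda v:sum(np.abs(m.astype(float)-f(n,v)).sum() for n,m in masks.items())/255
    S=np.vstack([x0]+[np.array(x0)+np.eye(len(x0))[i]*d[i] for i in range(len(x0))])
    r=minimize(c,x0,method='Nelder-Mead',options=dict(initial_simplex=S,xatol=1e-5,fatol=.05)); return r.x,r.fun
E
python3 - <<'E'
from fit import *
I={n:cv2.cvtColor(cv2.imread(f'pics/raw_{n[0]}1.png'),cv2.COLOR_BGR2HSV) for n in('top','side')}
print(I['top'][232,211],I['top'][223,121],I['top'][243,386-8:386+8].tolist())
O={n:cv2.inRange(I[n],(8,130,70),(30,255,255)) for n in I}
for nm,h,x,y in [('thick',.024,.442,.113),('med',.017,.590,.2965),('thin',.010,.445,.283),('slug',.017,.61,-.106)]:
  for ns in (('top',),('side',),('top','side')):
    M={n:filled(O[n],proj(n,[x,y,h/2])[0]) for n in ns}
    for hh in (h,): 
      v,c=fit(M,lambda n,v:sil(n,v[0],v[1],.026,hh),[x,y],[.004,.004]); print(nm,ns,v.round(4),round(c,1),[int((m>0).sum()) for m in M.values()])
G={n:cv2.inRange(I[n],(0,0,130),(180,45,255)) for n in I}
for ns in (('top',),('side',)):
    M={n:filled(G[n],proj(n,[.455,-.278,.01])[0]) for n in ns}
    best=min((fit(M,lambda n,v:sil(n,v[0],v[1],.018/np.cos(np.pi/6),.02,v[2]*1000,6),[.455,-.278,a/1000],[.004,.004,.01]) for a in(-20,0,20)),key=lambda q:q[1])
    print('nut vertexyaw',ns,best,[int((m>0).sum()) for m in M.values()])
E
```

```text
[16 47 92] [ 19 162 233] [[23, 33, 196], [24, 32, 207], [23, 33, 187], [20, 38, 136], [16, 47, 103], [16, 50, 96], [15, 48, 95], [17, 48, 95], [16, 46, 94], [16, 47, 92], [18, 43, 88], [21, 39, 84], [23, 32, 95], [26, 30, 134], [25, 31, 182], [25, 31, 207]]
thick ('top',) [0.439  0.1014] 93.3 [460]
thick ('side',) [0.442  0.1015] 82.5 [320]
thick ('top', 'side') [0.4406 0.1016] 176.6 [460, 320]
med ('top',) [0.5868 0.2865] 106.4 [416]
med ('side',) [0.5882 0.2874] 77.0 [200]
med ('top', 'side') [0.5877 0.2878] 185.2 [416, 200]
thin ('top',) [0.4412 0.2829] 91.7 [430]
thin ('side',) [0.4444 0.2856] 73.4 [173]
thin ('top', 'side') [0.4423 0.2855] 167.4 [430, 173]
slug ('top',) [ 0.6084 -0.1122] 89.6 [411]
slug ('side',) [ 0.6095 -0.1093] 85.1 [368]
slug ('top', 'side') [ 0.6086 -0.1122] 177.6 [411, 368]
nut vertexyaw ('top',) (array([ 0.45882   , -0.27902107,  0.03464162]), np.float64(47.36470588235294)) [293]
nut vertexyaw ('side',) (array([ 0.46199624, -0.26628687,  0.02258516]), np.float64(142.44313725490196)) [234]
```

Request:
arm_command --steps '[{"turn":-9.5},{"turn":-9.5},{"turn":-9.5},{"turn":-9.5},{"turn":-9.5},{"turn":-9.5},{"turn":-9.6}]'

```text
invalid input at $.steps[0]: expected keys dx, dy, dz, turn, hand
```

```bash
python3 - <<'E'
from fit import *
p=np.array
print('rim side',ground('side',p((358,327))/1.4,.064),'top',ground('top',p((427,328))/1.4,.064))
print('nut side',ground('side',(210+(210-0)*120/396, 290+(364-300)*120/396-.0),.02),'nut top',ground('top',(360+(499-396)*100/396,220+88*80/300),.02))
print('tray side',ground('side',p((479,427))/1.4,.01))
t=cv2.imread('pics/raw_t1.png')
q=lambda a,b:ground('top',(360+(a-396)*100/396,220+b*80/300),.02)[:2]
d=q(540,90)-q(458,90);print('nut vertex dir',np.degrees(np.arctan2(d[1],d[0])))
E
```

```text
rim side [ 0.45564489 -0.10655081  0.064     ] top [ 0.44956591 -0.10087664  0.064     ]
nut side [ 0.45943878 -0.27964938  0.02      ] nut top [ 0.45560375 -0.278238    0.02      ]
tray side [ 0.59961345 -0.29208776  0.01      ]
nut vertex dir -83.80254175312889
```

Request:
arm_command --steps '[{"dx":0,"dy":0,"dz":0,"turn":-9.5,"hand":8.5},{"dx":0,"dy":0,"dz":0,"turn":-9.5,"hand":8.5},{"dx":0,"dy":0,"dz":0,"turn":-9.5,"hand":8.5},{"dx":0,"dy":0,"dz":0,"turn":-9.5,"hand":8.5},{"dx":0,"dy":0,"dz":0,"turn":-9.5,"hand":8.5},{"dx":0,"dy":0,"dz":0,"turn":-9.5,"hand":8.5},{"dx":0,"dy":0,"dz":0,"turn":-9.6,"hand":8.5}]'

```text
clock: 0.98
ee_pos: [0.2285, -0.5273, 0.2027]
ee_rot: [-180.0, -0.1, 90.3]
contact_force: [-0.8, 0.3, -0.7]
width: 0.0852
gripper_force: 0.0
```

Request:
arm_command --steps '[{"dx":5.2,"dy":1.76,"dz":0,"turn":0,"hand":8.5},{"dx":5.2,"dy":1.76,"dz":0,"turn":0,"hand":8.5},{"dx":5.2,"dy":1.76,"dz":0,"turn":0,"hand":8.5},{"dx":5.2,"dy":1.76,"dz":0,"turn":0,"hand":8.5},{"dx":5.2,"dy":1.76,"dz":0,"turn":0,"hand":8.5},{"dx":5.2,"dy":1.76,"dz":0,"turn":0,"hand":8.5},{"dx":5.2,"dy":1.76,"dz":0,"turn":0,"hand":8.5},{"dx":5.2,"dy":1.76,"dz":0,"turn":0,"hand":8.5},{"dx":5.2,"dy":1.76,"dz":0,"turn":0,"hand":8.5},{"dx":5.2,"dy":1.76,"dz":0,"turn":0,"hand":8.5},{"dx":5.2,"dy":1.76,"dz":0,"turn":0,"hand":8.5},{"dx":5.2,"dy":1.76,"dz":0,"turn":0,"hand":8.5}]'

```text
clock: 2.48
ee_pos: [0.4396, 0.0983, 0.203]
ee_rot: [180.0, 0.0, 90.0]
contact_force: [0.9, -0.5, 0.4]
width: 0.0849
gripper_force: 0.0
```

Request:
arm_command --steps '[{"dx":0.3,"dy":0.1,"dz":4,"turn":0,"hand":8.5},{"dx":0,"dy":0,"dz":5,"turn":0,"hand":8.5},{"dx":0,"dy":0,"dz":5,"turn":0,"hand":8.5},{"dx":0,"dy":0,"dz":3,"turn":0,"hand":8.5},{"dx":0,"dy":0,"dz":1.5,"turn":0,"hand":8.5},{"dx":0,"dy":0,"dz":0.8,"turn":0,"hand":8.5},{"dx":0,"dy":0,"dz":0,"turn":0,"hand":8.5}]'

```text
clock: 3.35
ee_pos: [0.4401, 0.0994, 0.0099]
ee_rot: [-179.9, 0.0, 90.0]
contact_force: [-1.0, -1.0, 0.1]
width: 0.0851
gripper_force: 0.0
```

```bash
python3 - <<'E'
from h import *
a=optics.camera('side');b=optics.camera('top')
cv2.imwrite('pics/raw_s2.png',a[:,:,::-1]);cv2.imwrite('pics/raw_t2.png',b[:,:,::-1])
R=lambda im,b,w,h: cv2.resize(im[b[1]:b[3],b[0]:b[2],::-1],(w,h),interpolation=cv2.INTER_CUBIC)
A=R(a,(195,150,275,210),400,300);B=R(a,(205,205,305,280),400,300);C=R(b,(270,200,350,260),400,300);D=R(b,(170,200,250,260),400,300)
cv2.imwrite('pics/c2.png',np.vstack([np.hstack([A,B]),np.hstack([C,D])]))
E
```

```text
(no output)
```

View pics/c2.png

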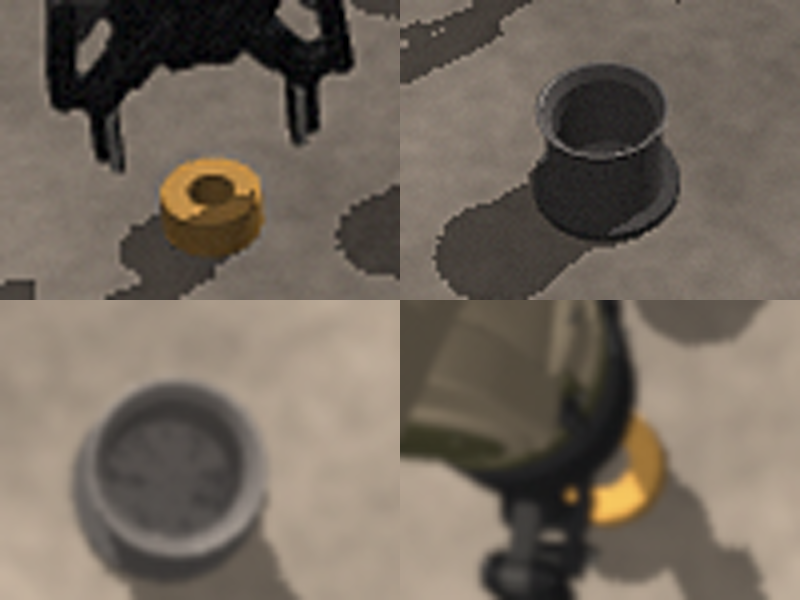

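```bash
python3 - <<'E'
from fit import *
for n in('top','side'):
  print(n,proj(n,[[.44,.0994,.0099],[.44-.0425,.0994,.02],[.44+.0425,.0994,.02],[.44,.1015,.024],[.45,-.101,.064]]).round(1).tolist(), optics.camera_params(n))
E
```

```text
top [[211.3, 232.6], [207.7, 251.4], [213.3, 212.7], [209.3, 231.4], [305.1, 234.1]] {'mtx': array([[379.72543394,   0.        , 275.26399026],
       [  0.        , 379.72543394, 215.31417186],
       [  0.        ,   0.        ,   1.        ]]), 'rvec': array([ 2.22179031, -1.99364392,  0.20333174]), 'tvec': array([-0.08823688,  0.47866648,  0.74877958])}
side [[236.4, 192.1], [219.5, 191.6], [252.6, 186.7], [235.9, 187.4], [252.7, 232.2]] {'mtx': array([[501.64768248,   0.        , 274.58565279],
       [  0.        , 501.64768248, 208.40182183],
       [  0.        ,   0.        ,   1.        ]]), 'rvec': array([ 2.3191084 , -0.2453788 ,  0.08359966]), 'tvec': array([-0.50810022,  0.09867778,  1.15807813])}
```

Request:
arm_command --steps '[{"dx":0,"dy":0,"dz":0,"turn":0,"hand":4.6},{"dx":0,"dy":0,"dz":0,"turn":0,"hand":4.6},{"dx":0,"dy":0,"dz":0,"turn":0,"hand":4.6},{"dx":0,"dy":0,"dz":0,"turn":0,"hand":4.6},{"dx":0,"dy":0,"dz":0,"turn":0,"hand":4.6},{"dx":0,"dy":0,"dz":0,"turn":0,"hand":4.6}]'

```text
clock: 4.2
ee_pos: [0.4405, 0.0994, 0.0102]
ee_rot: [-180.0, 0.0, 90.0]
contact_force: [0.0, 0.1, -0.2]
width: 0.046
gripper_force: 0.0
```

```bash
python3 - <<'E'
from h import *
a=optics.camera('side')
cv2.imwrite('pics/c3.png',cv2.resize(a[140:215,185:285,::-1],(600,450),interpolation=cv2.INTER_CUBIC))
E
```

```text
(no output)
```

View pics/c3.png

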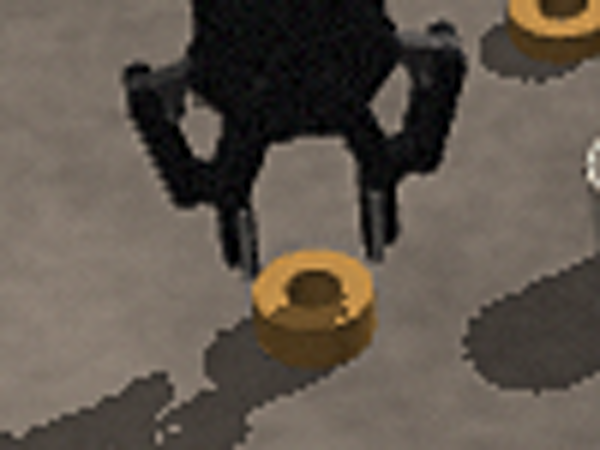

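```bash
python3 - <<'E'
from h import *
for z in(.01,.014,.025,.035): print(z,ground('side',(237,185),z).round(4), 'ring top centre',ground('side',(237.5,188),z).round(4))
s=robot.state();print(s)
a=optics.camera('top');cv2.imwrite('pics/raw_t3.png',a[:,:,::-1])
cv2.imwrite('pics/c4.png',cv2.resize(a[190:280,150:270,::-1],(720,540),interpolation=cv2.INTER_CUBIC))
E
```

```text
0.01 [0.4456 0.1264 0.01  ] ring top centre [0.4451 0.1144 0.01  ]
0.014 [0.4452 0.1217 0.014 ] ring top centre [0.4447 0.1098 0.014 ]
0.025 [0.444 0.109 0.025] ring top centre [0.4435 0.0972 0.025 ]
0.035 [0.4429 0.0974 0.035 ] ring top centre [0.4425 0.0857 0.035 ]
{'clock': 4.25, 'joint_pos': array([ 2.51569397e+00,  1.35885927e+01, -3.28154526e+01,  4.35972726e+01,
       -6.33059742e-03,  9.24926074e+01]), 'joint_velocities': array([-0.04957134, -0.04764702,  0.02525145,  0.05703369, -0.00018008,
       -0.05840563]), 'effort': array([ 1.82360887e-03, -3.73978329e+01,  2.35342079e+01,  1.72907312e-03,
       -2.49535888e-04,  1.03349350e-05]), 'ee_pos': array([0.44051679, 0.09939514, 0.01015773]), 'ee_rot': array([-1.79998959e+02,  6.38192675e-03,  9.00230867e+01]), 'contact_force': array([ 0.63996917, -0.05379527,  0.41400736]), 'ft_torque': array([-0.03015849,  0.00707654,  0.05203139]), 'gripper_force': 0.0, 'width': 0.04578785588397896}
```

View pics/c4.png

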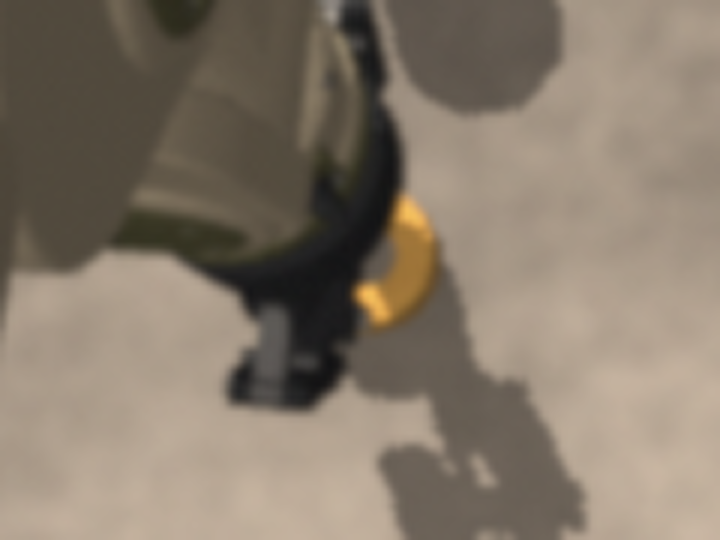

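The top view and the shadows suggest the fingertips sit higher than the TCP reading, since they closed above the ring. I'll reopen, go down 1.2 cm and test.

Request:
arm_command --steps '[{"dx":0,"dy":0,"dz":0,"turn":0,"hand":8.5},{"dx":0,"dy":0,"dz":0,"turn":0,"hand":8.5},{"dx":0,"dy":0,"dz":0,"turn":0,"hand":8.5},{"dx":0,"dy":0,"dz":0.6,"turn":0,"hand":8.5},{"dx":0,"dy":0,"dz":0.6,"turn":0,"hand":8.5},{"dx":0,"dy":0,"dz":0,"turn":0,"hand":4.8},{"dx":0,"dy":0,"dz":0,"turn":0,"hand":4.8},{"dx":0,"dy":0,"dz":0,"turn":0,"hand":4.8},{"dx":0,"dy":0,"dz":0,"turn":0,"hand":4.8},{"dx":0,"dy":0,"dz":0,"turn":0,"hand":4.8}]'

```text
clock: 5.55
ee_pos: [0.4406, 0.0994, -0.0017]
ee_rot: [180.0, 0.0, 90.0]
contact_force: [0.9, 0.7, 0.2]
width: 0.0479
gripper_force: 0.0
```

```bash
python3 - <<'E'
from h import *
a=optics.camera('side')
cv2.imwrite('pics/c5.png',cv2.resize(a[150:210,195:275,::-1],(640,480),interpolation=cv2.INTER_CUBIC))
E
```

```text
(no output)
```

View pics/c5.png

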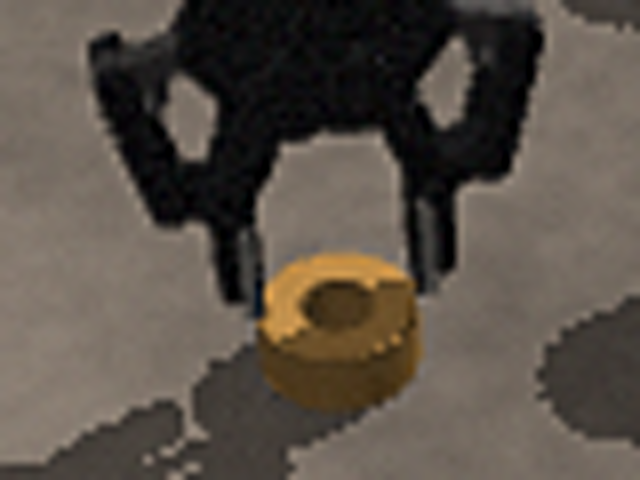

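```bash
python3 - <<'E'
from h import *
def ray(n,px):
    a,b=ground(n,px,0),ground(n,px,.2); return a,(b-a)/np.linalg.norm(b-a)
def onplane(n,px,y):
    a,d=ray(n,px); return (a+d*(y-a[1])/d[1]).round(4)
for y in (.09,.0994,.11,.12,.13):
    print(y,'top link',onplane('top',(195.7,257.5),y),'side outer link top',onplane('side',(207,152),y),'link bottom',onplane('side',(216,174.5),y),'tip',onplane('side',(226,186),y))
E
```

```text
0.09 top link [0.3714 0.09   0.1721] side outer link top [0.3794 0.09   0.1548] link bottom [0.3937 0.09   0.0843] tip [0.4147 0.09   0.0433]
0.0994 top link [0.3744 0.0994 0.1287] side outer link top [0.3797 0.0994 0.1478] link bottom [0.3941 0.0994 0.0766] tip [0.4153 0.0994 0.0352]
0.11 top link [0.3777 0.11   0.0798] side outer link top [0.38   0.11   0.1399] link bottom [0.3945 0.11   0.068 ] tip [0.416  0.11   0.0261]
0.12 top link [0.3809 0.12   0.0337] side outer link top [0.3802 0.12   0.1325] link bottom [0.3949 0.12   0.0598] tip [0.4166 0.12   0.0175]
0.13 top link [ 0.3841  0.13   -0.0125] side outer link top [0.3805 0.13   0.1251] link bottom [0.3953 0.13   0.0516] tip [0.4172 0.13   0.0089]
```

The two cameras agree on y but put the tips about 2.4 cm higher than the reported TCP. I'll go down in small steps and watch the force.

Request:
arm_command --steps '[{"dx":0.1,"dy":0,"dz":-0.3,"turn":0,"hand":7},{"dx":0,"dy":0,"dz":0,"turn":0,"hand":7},{"dx":0,"dy":0,"dz":0,"turn":0,"hand":7},{"dx":0,"dy":0,"dz":0.3,"turn":0,"hand":7},{"dx":0,"dy":0,"dz":0.2,"turn":0,"hand":7},{"dx":0,"dy":0,"dz":0.2,"turn":0,"hand":7},{"dx":0,"dy":0,"dz":0.1,"turn":0,"hand":7}]'

```text
clock: 6.48
ee_pos: [0.4404, 0.1004, -0.0071]
ee_rot: [-180.0, 0.0, 90.0]
contact_force: [0.2, 0.3, 0.0]
width: 0.07
gripper_force: 0.0
```

Request:
arm_command --steps '[{"dx":0,"dy":0,"dz":0.2,"turn":0,"hand":7},{"dx":0,"dy":0,"dz":0.1,"turn":0,"hand":7},{"dx":0,"dy":0,"dz":0.0,"turn":0,"hand":7}]'

```text
clock: 6.85
ee_pos: [0.4405, 0.1004, -0.0099]
ee_rot: [-180.0, 0.0, 90.0]
contact_force: [-0.5, 0.1, 0.4]
width: 0.0701
gripper_force: 0.0
```

Request:
arm_command --steps '[{"dx":0,"dy":0,"dz":0.2,"turn":0,"hand":7},{"dx":0,"dy":0,"dz":0.1,"turn":0,"hand":7},{"dx":0,"dy":0,"dz":0.0,"turn":0,"hand":7}]'

```text
clock: 7.22
ee_pos: [0.4404, 0.1004, -0.0129]
ee_rot: [-180.0, 0.0, 90.0]
contact_force: [0.5, 0.0, 0.2]
width: 0.0701
gripper_force: 0.0
```

Request:
arm_command --steps '[{"dx":0,"dy":0,"dz":0,"turn":0,"hand":5.8},{"dx":0,"dy":0,"dz":0,"turn":0,"hand":4.6},{"dx":0,"dy":0,"dz":0,"turn":0,"hand":4.6},{"dx":0,"dy":0,"dz":0,"turn":0,"hand":4.6}]'

```text
clock: 7.72
ee_pos: [0.4404, 0.1004, -0.0123]
ee_rot: [180.0, 0.0, 90.0]
contact_force: [-2.8, 0.2, 5.9]
width: 0.0481
gripper_force: 60.8
```

```bash
python3 - <<'E'
from h import *
a=optics.camera('side')
cv2.imwrite('pics/c6.png',cv2.resize(a[150:210,195:275,::-1],(640,480),interpolation=cv2.INTER_CUBIC))
E
```

```text
(no output)
```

View pics/c6.png

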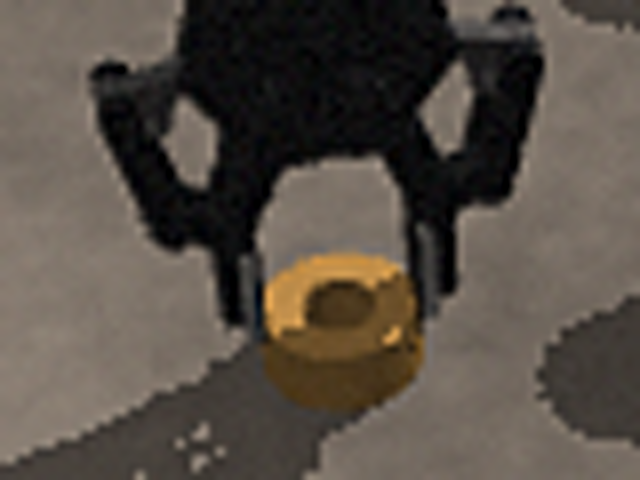

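Request:
arm_command --steps '[{"dx":0,"dy":0,"dz":-0.5,"turn":0,"hand":4.2},{"dx":0,"dy":0,"dz":-1.5,"turn":0,"hand":4.2},{"dx":0,"dy":0,"dz":-2,"turn":0,"hand":4.2},{"dx":0,"dy":0,"dz":0,"turn":0,"hand":4.2}]'

```text
clock: 8.28
ee_pos: [0.4416, 0.1005, 0.0281]
ee_rot: [179.9, -0.0, 90.0]
contact_force: [-0.5, 0.3, -4.3]
width: 0.0482
gripper_force: 62.8
```

```bash
python3 - <<'E'
from h import *
a=optics.camera('side');cv2.imwrite('pics/raw_s7.png',a[:,:,::-1])
cv2.imwrite('pics/c7.png',cv2.resize(a[135:210,185:285,::-1],(640,480),interpolation=cv2.INTER_CUBIC))
E
```

```text
(no output)
```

View pics/c7.png

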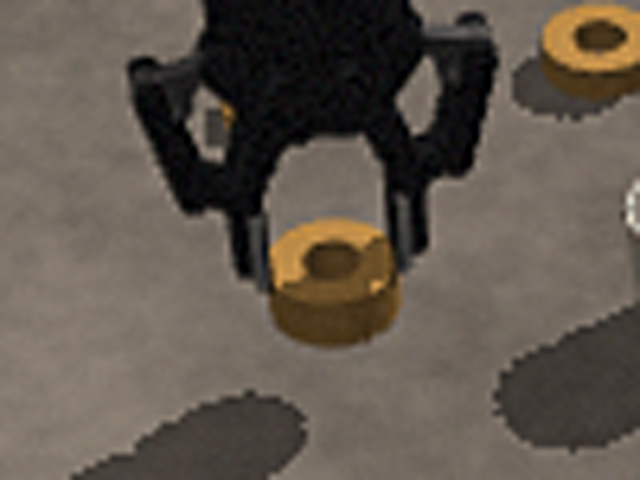

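```bash
python3 - <<'E'
from fit import *
print('top',ground('top',(305.4,233.3),.064),'side',ground('side',(254.9,232.4),.064))
# silhouette fits: background-difference free, dark mask
for n,f in(('top','t1'),('side','s1')):
  im=cv2.imread(f'pics/raw_{f}.png'); g=cv2.GaussianBlur(cv2.cvtColor(im,cv2.COLOR_BGR2GRAY),(3,3),0).astype(float)
  gx=cv2.Sobel(g,cv2.CV_64F,1,0);gy=cv2.Sobel(g,cv2.CV_64F,0,1);G=np.hypot(gx,gy)
  a=np.arange(0,2*np.pi,.05)
  def sc(v,r=.0375,z=.064):
    p=proj(n,np.c_[v[0]+r*np.cos(a),v[1]+r*np.sin(a),0*a+z]).astype(np.float32)
    return -cv2.remap(G.astype(np.float32),p[:,:1],p[:,1:],cv2.INTER_LINEAR).mean()
  b=min(((sc((x,y)),x,y) for x in np.arange(.435,.47,.001) for y in np.arange(-.12,-.085,.001)))
  print(n,b)
M={}
s7=cv2.cvtColor(cv2.imread('pics/raw_s7.png'),cv2.COLOR_BGR2HSV)
m=filled(cv2.inRange(s7,(8,130,70),(30,255,255)),proj('side',[.4416,.101,.052])[0])
print(fit({'side':m},lambda n,v:sil(n,v[0],v[1],.026,.0644,z0=.0404),[.4416,.101],[.004,.004]))
E
```

```text
top [ 0.45167617 -0.10150024  0.064     ] side [ 0.45452065 -0.10266286  0.064     ]
top (np.float32(-102.87837), np.float64(0.451), np.float64(-0.10199999999999998))
side (np.float32(-112.47613), np.float64(0.453), np.float64(-0.10199999999999998))
(array([0.44186562, 0.10078125]), np.float64(102.87843137254902))
```

Request:
arm_command --steps '[{"dx":0,"dy":0,"dz":-2.5,"turn":0,"hand":4.2},{"dx":-1,"dy":0,"dz":-2.2,"turn":0,"hand":4.2},{"dx":-4,"dy":0.3,"dz":0,"turn":0,"hand":4.2},{"dx":-5,"dy":0.3,"dz":0,"turn":0,"hand":4.2},{"dx":-5,"dy":0.3,"dz":0,"turn":0,"hand":4.2},{"dx":-3.5,"dy":0.19,"dz":0,"turn":0,"hand":4.2},{"dx":-1.77,"dy":0,"dz":0,"turn":0,"hand":4.2},{"dx":0,"dy":0,"dz":0,"turn":0,"hand":4.2},{"dx":0,"dy":0,"dz":0,"turn":0,"hand":4.2}]'

```text
clock: 9.45
ee_pos: [0.4508, -0.1012, 0.0736]
ee_rot: [-179.9, -0.1, 90.1]
contact_force: [0.1, -0.1, -4.2]
width: 0.048
gripper_force: 63.6
```

Request:
arm_command --steps '[{"dx":-0.1,"dy":0.15,"dz":1,"turn":0,"hand":4.2},{"dx":0,"dy":0,"dz":0.7,"turn":0,"hand":4.2},{"dx":0,"dy":0,"dz":0.5,"turn":0,"hand":4.2},{"dx":0,"dy":0,"dz":0,"turn":0,"hand":4.2}]'

```text
clock: 9.95
ee_pos: [0.4525, -0.1029, 0.0516]
ee_rot: [-179.9, -0.0, 90.0]
contact_force: [0.8, -0.3, -3.3]
width: 0.0481
gripper_force: 63.6
```

Request:
arm_command --steps '[{"dx":0,"dy":0,"dz":0.4,"turn":0,"hand":4.2},{"dx":0,"dy":0,"dz":0.3,"turn":0,"hand":4.2},{"dx":0,"dy":0,"dz":0.2,"turn":0,"hand":4.2},{"dx":0,"dy":0,"dz":0,"turn":0,"hand":4.2}]'

```text
clock: 10.45
ee_pos: [0.4531, -0.1032, 0.0434]
ee_rot: [180.0, -0.0, 90.0]
contact_force: [-0.8, 0.9, -0.3]
width: 0.0479
gripper_force: 63.9
```

Request:
arm_command --steps '[{"dx":0,"dy":0,"dz":0,"turn":0,"hand":5.4},{"dx":0,"dy":0,"dz":0,"turn":0,"hand":5.8},{"dx":0,"dy":0,"dz":0,"turn":0,"hand":6.2},{"dx":0,"dy":0,"dz":0,"turn":0,"hand":6.2},{"dx":0,"dy":0,"dz":-3,"turn":0,"hand":8.5},{"dx":0,"dy":0,"dz":-4,"turn":0,"hand":8.5},{"dx":4,"dy":0,"dz":-2,"turn":0,"hand":8.5},{"dx":5.5,"dy":1.2,"dz":0,"turn":0,"hand":8.5},{"dx":5.5,"dy":2,"dz":0,"turn":0,"hand":8.5}]'

```text
clock: 11.58
ee_pos: [0.4853, 0.0478, 0.134]
ee_rot: [179.9, 0.0, 89.9]
contact_force: [1.2, -0.3, 0.5]
width: 0.0849
gripper_force: 0.0
```

```bash
python3 - <<'E'
from h import *
a=optics.camera('side');b=optics.camera('top')
R=lambda im,b,w,h: cv2.resize(im[b[1]:b[3],b[0]:b[2],::-1],(w,h),interpolation=cv2.INTER_CUBIC)
cv2.imwrite('pics/c8.png',np.hstack([R(a,(215,205,295,280),400,375),R(b,(270,200,350,275),400,375)]))
E
```

```text
(no output)
```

View pics/c8.png

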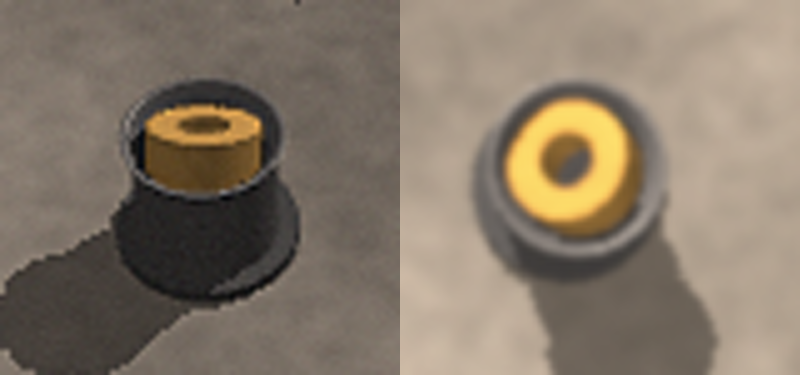

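The side and top views show the thick ring stuck in the mouth, tilted with its high side toward −y−x. I'll press that side down with shut fingers.

Request:
arm_command --steps '[{"dx":-4,"dy":-1,"dz":0,"turn":0,"hand":0},{"dx":-5,"dy":-1.3,"dz":0,"turn":0,"hand":0},{"dx":-4.5,"dy":-1.3,"dz":0,"turn":0,"hand":0},{"dx":-2.7,"dy":-0.7,"dz":0,"turn":0,"hand":0},{"dx":0,"dy":0,"dz":2,"turn":0,"hand":0},{"dx":0,"dy":0,"dz":2,"turn":0,"hand":0},{"dx":0,"dy":0,"dz":1.5,"turn":0,"hand":0},{"dx":0,"dy":0,"dz":1,"turn":0,"hand":0},{"dx":0,"dy":0,"dz":0,"turn":0,"hand":0}]'

```text
clock: 12.8
ee_pos: [0.4413, -0.1153, 0.0676]
ee_rot: [-179.9, -0.0, 90.0]
contact_force: [-0.2, 0.8, 0.8]
width: -0.0002
gripper_force: 0.0
```

Request:
arm_command --steps '[{"dx":0,"dy":0,"dz":0.4,"turn":0,"hand":0},{"dx":0,"dy":0,"dz":0.4,"turn":0,"hand":0},{"dx":0,"dy":0,"dz":0.2,"turn":0,"hand":0}]'

```text
clock: 13.18
ee_pos: [0.4421, -0.1153, 0.0582]
ee_rot: [180.0, 0.0, 90.0]
contact_force: [0.8, 0.7, -0.2]
width: 0.0003
gripper_force: 0.0
```

Request:
arm_command --steps '[{"dx":0,"dy":0,"dz":0.3,"turn":0,"hand":0},{"dx":0,"dy":0,"dz":0.2,"turn":0,"hand":0},{"dx":0,"dy":0,"dz":0,"turn":0,"hand":0}]'

```text
clock: 13.55
ee_pos: [0.4419, -0.1152, 0.053]
ee_rot: [-180.0, -0.0, 90.0]
contact_force: [0.2, 0.2, 0.1]
width: 0.0001
gripper_force: 0.0
```

Request:
arm_command --steps '[{"dx":0,"dy":0,"dz":0.3,"turn":0,"hand":0},{"dx":0,"dy":0,"dz":0.2,"turn":0,"hand":0},{"dx":0,"dy":0,"dz":0,"turn":0,"hand":0}]'

```text
clock: 13.92
ee_pos: [0.4422, -0.1154, 0.0486]
ee_rot: [180.0, 0.0, 90.0]
contact_force: [-0.7, 0.8, 3.6]
width: 0.0002
gripper_force: 2.2
```

Request:
arm_command --steps '[{"dx":0,"dy":0,"dz":0.2,"turn":0,"hand":0},{"dx":0,"dy":0,"dz":0.1,"turn":0,"hand":0},{"dx":0,"dy":0,"dz":0,"turn":0,"hand":0}]'

```text
clock: 14.3
ee_pos: [0.442, -0.1157, 0.0453]
ee_rot: [180.0, 0.1, 90.0]
contact_force: [-1.7, -0.6, 2.5]
width: -0.0002
gripper_force: 1.7
```

Request:
arm_command --steps '[{"dx":0,"dy":0,"dz":0.2,"turn":0,"hand":0},{"dx":0,"dy":0,"dz":0.2,"turn":0,"hand":0},{"dx":0,"dy":0,"dz":0,"turn":0,"hand":0}]'

```text
clock: 14.68
ee_pos: [0.4417, -0.1147, 0.0406]
ee_rot: [-180.0, -0.1, 90.0]
contact_force: [-0.9, 0.6, 0.6]
width: -0.0002
gripper_force: 0.0
```

Request:
arm_command --steps '[{"dx":1.2,"dy":0.8,"dz":0,"turn":0,"hand":0},{"dx":0,"dy":0,"dz":0.5,"turn":0,"hand":0},{"dx":0,"dy":0,"dz":0.4,"turn":0,"hand":0},{"dx":0,"dy":0,"dz":0,"turn":0,"hand":0}]'

```text
clock: 15.18
ee_pos: [0.4495, -0.103, 0.0316]
ee_rot: [-179.9, -0.0, 90.0]
contact_force: [-0.1, -0.3, -0.3]
width: -0.0001
gripper_force: 0.0
```

Request:
arm_command --steps '[{"dx":0,"dy":0,"dz":-4,"turn":0,"hand":0},{"dx":0,"dy":0,"dz":-5,"turn":0,"hand":4},{"dx":5,"dy":0.5,"dz":0,"turn":0,"hand":8.5},{"dx":6,"dy":1,"dz":0,"turn":0,"hand":8.5},{"dx":6,"dy":1,"dz":0,"turn":0,"hand":8.5}]'

```text
clock: 15.8
ee_pos: [0.4754, 0.0679, 0.1226]
ee_rot: [179.9, 0.0, 89.9]
contact_force: [0.8, 0.0, -0.4]
width: 0.0723
gripper_force: 0.0
```

```bash
python3 - <<'E'
from h import *
a=optics.camera('side');b=optics.camera('top')
cv2.imwrite('pics/raw_s9.png',a[:,:,::-1]);cv2.imwrite('pics/raw_t9.png',b[:,:,::-1])
R=lambda im,b,w,h: cv2.resize(im[b[1]:b[3],b[0]:b[2],::-1],(w,h),interpolation=cv2.INTER_CUBIC)
cv2.imwrite('pics/c9.png',np.hstack([R(a,(215,205,295,280),400,375),R(b,(270,200,350,275),400,375)]))
E
```

```text
(no output)
```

View pics/c9.png

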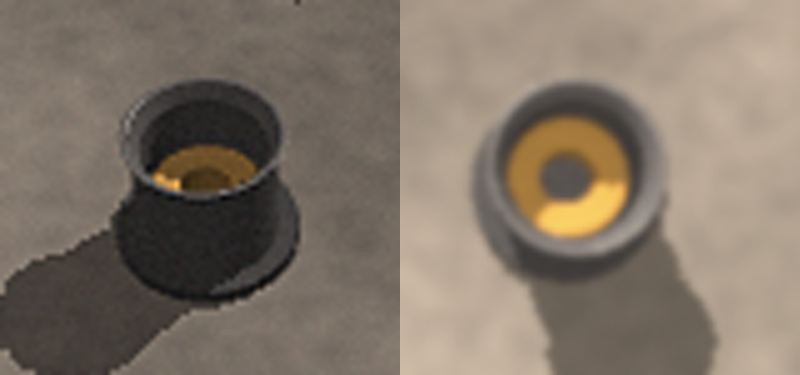

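Both views show the thick ring flat at the bottom, around (568,178) in the top half. Now the medium ring.

Request:
arm_command --steps '[{"dx":4,"dy":2,"dz":0,"turn":0,"hand":8},{"dx":5,"dy":2.7,"dz":0,"turn":0,"hand":7.5},{"dx":5,"dy":2.7,"dz":0,"turn":0,"hand":7.5},{"dx":5,"dy":2.5,"dz":0,"turn":0,"hand":7.5},{"dx":2.86,"dy":1.36,"dz":3,"turn":0,"hand":7.5},{"dx":0,"dy":0,"dz":4,"turn":0,"hand":7.5},{"dx":0,"dy":0,"dz":2.5,"turn":0,"hand":7.5},{"dx":0,"dy":0,"dz":0,"turn":0,"hand":7.5},{"dx":0,"dy":0,"dz":0,"turn":0,"hand":7.5}]'

```text
clock: 17.02
ee_pos: [0.5883, 0.2849, 0.0282]
ee_rot: [179.9, -0.0, 90.0]
contact_force: [1.2, -0.8, 0.6]
width: 0.0748
gripper_force: 0.0
```

```bash
python3 - <<'E'
from fit import *
h=cv2.cvtColor(cv2.imread('pics/raw_t9.png'),cv2.COLOR_BGR2HSV)
m=filled(cv2.inRange(h,(8,110,50),(30,255,255)),(303.2,235.2))
print(fit({'top':m},lambda n,v:sil(n,v[0],v[1],.026,.030,z0=.0299),[.451,-.102],[.004,.004]))
for n,f in(('top','t9'),('side','s9')):
  g=cv2.GaussianBlur(cv2.imread(f'pics/raw_{f}.png',0),(3,3),0).astype(float)
  G=np.hypot(cv2.Sobel(g,cv2.CV_64F,1,0),cv2.Sobel(g,cv2.CV_64F,0,1)).astype(np.float32); a=np.arange(0,2*np.pi,.05)
  for r,z in((.0375,.064),(.042,.0)):
    def sc(v):
      p=proj(n,np.c_[v[0]+r*np.cos(a),v[1]+r*np.sin(a),0*a+z]).astype(np.float32)
      return -cv2.remap(G,p[:,:1],p[:,1:],cv2.INTER_LINEAR).mean()
    print(n,r,min(((sc((x,y)),x,y) for x in np.arange(.435,.47,.0005) for y in np.arange(-.12,-.085,.0005))))
E
```

```text
(array([ 0.45345299, -0.09926887]), np.float64(41.984313725490196))Traceback (most recent call last):
  File "<stdin>", line 12, in <module>
  File "<stdin>", line 12, in <genexpr>
  File "<stdin>", line 10, in sc
  File "h.py", line 15, in proj
    K,r,t=P(n); return cv2.projectPoints(np.array(X,float).reshape(-1,3),r,t,K,None)[0].reshape(-1,2)
          ~^^^
  File "h.py", line 9, in P
    p=optics.camera_params(n); return np.array(p['mtx'],float),np.array(p['rvec'],float).ravel(),np.array(p['tvec'],float).ravel()
ValueError: time passes only in moves, steps and waits
```

Request:
arm_command --steps '[{"dx":0.15,"dy":0,"dz":2,"turn":0,"hand":7.5},{"dx":0,"dy":0,"dz":1.5,"turn":0,"hand":7.5},{"dx":0,"dy":0,"dz":0.9,"turn":0,"hand":7.5},{"dx":0,"dy":0,"dz":0.4,"turn":0,"hand":7.5},{"dx":0,"dy":0,"dz":0,"turn":0,"hand":7.5},{"dx":0,"dy":0,"dz":0,"turn":0,"hand":5.8},{"dx":0,"dy":0,"dz":0,"turn":0,"hand":4.2},{"dx":0,"dy":0,"dz":0,"turn":0,"hand":4.2},{"dx":0,"dy":0,"dz":0,"turn":0,"hand":4.2},{"dx":0,"dy":0,"dz":0,"turn":0,"hand":4.2}]'

```text
clock: 18.27
ee_pos: [0.5878, 0.2871, -0.0194]
ee_rot: [179.9, -0.0, 90.0]
contact_force: [-1.9, -0.5, 6.6]
width: 0.0489
gripper_force: 60.8
```

Request:
arm_command --steps '[{"dx":0,"dy":0,"dz":-1,"turn":0,"hand":4.2},{"dx":0,"dy":0,"dz":-4,"turn":0,"hand":4.2},{"dx":-1,"dy":-0.4,"dz":-4,"turn":0,"hand":4.2},{"dx":-3.8,"dy":-1.3,"dz":-1,"turn":0,"hand":4.2},{"dx":-5,"dy":-1.8,"dz":0,"turn":0,"hand":4.2},{"dx":-5,"dy":-1.8,"dz":0,"turn":0,"hand":4.2},{"dx":-5,"dy":-1.8,"dz":0,"turn":0,"hand":4.2},{"dx":-5,"dy":-1.8,"dz":0,"turn":0,"hand":4.2},{"dx":-5,"dy":-1.8,"dz":0,"turn":0,"hand":4.2},{"dx":-5,"dy":-1.6,"dz":0,"turn":0,"hand":4.2},{"dx":-3,"dy":-0.8,"dz":0,"turn":0,"hand":4.2},{"dx":-0.8,"dy":-0.3,"dz":0,"turn":0,"hand":4.2}]'

```text
clock: 19.77
ee_pos: [0.4532, -0.1009, 0.0796]
ee_rot: [180.0, 0.0, 89.9]
contact_force: [0.2, 0.6, -2.8]
width: 0.0483
gripper_force: 62.9
```

Request:
arm_command --steps '[{"dx":0,"dy":0,"dz":1,"turn":0,"hand":4.2},{"dx":0,"dy":0,"dz":0,"turn":0,"hand":4.2},{"dx":0,"dy":0,"dz":0,"turn":0,"hand":4.2}]'

```text
clock: 20.15
ee_pos: [0.4535, -0.0981, 0.0689]
ee_rot: [-180.0, -0.0, 90.1]
contact_force: [-0.1, -0.0, -2.4]
width: 0.0482
gripper_force: 62.9
```

```bash
python3 - <<'E'
import h
from functools import lru_cache
h.P=lru_cache(h.P)
from fit import *
s=robot.state()['ee_pos'];print(s)
im=cv2.cvtColor(optics.camera('side')[:,:,::-1],cv2.COLOR_BGR2HSV); O=cv2.inRange(im,(8,130,50),(30,255,255))
b=s[2]+.0194
m=filled(O,proj('side',[s[0],s[1],b+.008])[0])
print('held ring side',fit({'side':m},lambda n,v:sil(n,v[0],v[1],.026,b+.017,z0=b),list(s[:2]),[.004,.004]))
for n,f in(('top','t9'),('side','s9')):
  g=cv2.GaussianBlur(cv2.imread(f'pics/raw_{f}.png',0),(3,3),0).astype(float)
  G=np.hypot(cv2.Sobel(g,cv2.CV_64F,1,0),cv2.Sobel(g,cv2.CV_64F,0,1)).astype(np.float32); a=np.arange(0,2*np.pi,.05)
  r,z=.0375,.064
  def sc(v):
      p=proj(n,np.c_[v[0]+r*np.cos(a),v[1]+r*np.sin(a),0*a+z]).astype(np.float32)
      return -cv2.remap(G,p[:,:1],p[:,1:],cv2.INTER_LINEAR).mean()
  print(n,min(((sc((x,y)),x,y) for x in np.arange(.44,.465,.0005) for y in np.arange(-.11,-.092,.0005))))
E
```

```text
[ 0.45353762 -0.09807433  0.0688649 ]
held ring side (array([ 0.45576912, -0.09911438]), np.float64(95.05882352941177))
top (np.float32(-115.33821), np.float64(0.4515), np.float64(-0.102))
side (np.float32(-116.05828), np.float64(0.4535), np.float64(-0.10099999999999999))
```

Request:
arm_command --steps '[{"dx":-0.22,"dy":-0.1,"dz":1,"turn":0,"hand":4.2},{"dx":0,"dy":0,"dz":0.8,"turn":0,"hand":4.2},{"dx":0,"dy":0,"dz":0.5,"turn":0,"hand":4.2},{"dx":0,"dy":0,"dz":0,"turn":0,"hand":4.2}]'

```text
clock: 20.7
ee_pos: [0.4521, -0.1012, 0.0455]
ee_rot: [-179.9, -0.0, 90.0]
contact_force: [-0.3, 0.2, -3.1]
width: 0.0485
gripper_force: 62.9
```

Request:
arm_command --steps '[{"dx":0,"dy":0,"dz":0.4,"turn":0,"hand":4.2},{"dx":0,"dy":0,"dz":0.3,"turn":0,"hand":4.2},{"dx":0,"dy":0,"dz":0,"turn":0,"hand":4.2}]'

```text
clock: 21.08
ee_pos: [0.4524, -0.1013, 0.039]
ee_rot: [-180.0, -0.0, 90.0]
contact_force: [0.4, 0.0, -4.8]
width: 0.0482
gripper_force: 62.9
```

Request:
arm_command --steps '[{"dx":0,"dy":0,"dz":0.15,"turn":0,"hand":4.2},{"dx":0,"dy":0,"dz":0,"turn":0,"hand":6.2},{"dx":0,"dy":0,"dz":0,"turn":0,"hand":6.2},{"dx":0,"dy":0,"dz":0,"turn":0,"hand":6.2},{"dx":0,"dy":0,"dz":-3,"turn":0,"hand":7.5},{"dx":0,"dy":0,"dz":-4,"turn":0,"hand":7.5},{"dx":4,"dy":0,"dz":-1,"turn":0,"hand":7.5},{"dx":6,"dy":0,"dz":0,"turn":0,"hand":7.5},{"dx":6,"dy":0,"dz":0,"turn":0,"hand":7.5},{"dx":6,"dy":0,"dz":0,"turn":0,"hand":7.5}]'

```text
clock: 22.32
ee_pos: [0.4527, 0.1204, 0.1182]
ee_rot: [179.9, -0.0, 90.0]
contact_force: [1.6, 0.2, 0.2]
width: 0.0748
gripper_force: 0.0
```

```bash
python3 - <<'E'
from h import *
a=optics.camera('side');b=optics.camera('top')
cv2.imwrite('pics/raw_s10.png',a[:,:,::-1]);cv2.imwrite('pics/raw_t10.png',b[:,:,::-1])
R=lambda im,b,w,h: cv2.resize(im[b[1]:b[3],b[0]:b[2],::-1],(w,h),interpolation=cv2.INTER_CUBIC)
cv2.imwrite('pics/c10.png',np.hstack([R(a,(215,205,295,280),400,375),R(b,(270,200,350,275),400,375)]))
E
```

```text
(no output)
```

View pics/c10.png

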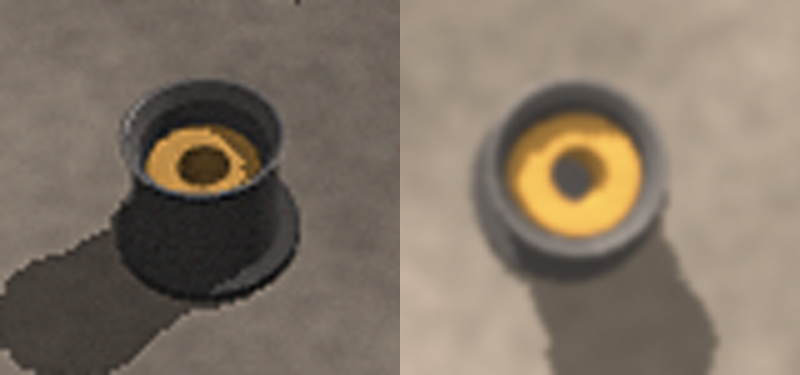

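The medium ring lies flat on the thick one. Now the thin ring.

Request:
arm_command --steps '[{"dx":5,"dy":-0.3,"dz":0,"turn":0,"hand":7.5},{"dx":6,"dy":-0.3,"dz":0,"turn":0,"hand":7},{"dx":3.9,"dy":-0.3,"dz":3,"turn":0,"hand":6.6},{"dx":1.5,"dy":0,"dz":4,"turn":0,"hand":6.6},{"dx":0,"dy":0,"dz":3.5,"turn":0,"hand":6.6},{"dx":0,"dy":0,"dz":1.8,"turn":0,"hand":6.6},{"dx":0,"dy":0,"dz":0,"turn":0,"hand":6.6},{"dx":0,"dy":0,"dz":0,"turn":0,"hand":6.6}]'

```text
clock: 23.42
ee_pos: [0.4444, 0.2824, -0.0045]
ee_rot: [179.9, -0.0, 90.0]
contact_force: [0.2, 0.5, 0.5]
width: 0.066
gripper_force: 0.0
```

Request:
arm_command --steps '[{"dx":0.15,"dy":-0.05,"dz":0.8,"turn":0,"hand":6.6},{"dx":0,"dy":0,"dz":0.5,"turn":0,"hand":6.2},{"dx":0,"dy":0,"dz":0.3,"turn":0,"hand":6.0},{"dx":0,"dy":0,"dz":0.2,"turn":0,"hand":5.8},{"dx":0,"dy":0,"dz":0.2,"turn":0,"hand":5.8},{"dx":0,"dy":0,"dz":0,"turn":0,"hand":5.8}]'

```text
clock: 24.18
ee_pos: [0.4429, 0.284, -0.0255]
ee_rot: [-180.0, 0.0, 90.0]
contact_force: [-0.2, 0.5, -0.8]
width: 0.058
gripper_force: 0.0
```

Request:
arm_command --steps '[{"dx":0,"dy":0,"dz":0,"turn":0,"hand":5.2},{"dx":0,"dy":0,"dz":0,"turn":0,"hand":4.4},{"dx":0,"dy":0,"dz":0,"turn":0,"hand":4.2},{"dx":0,"dy":0,"dz":0,"turn":0,"hand":4.2},{"dx":0,"dy":0,"dz":-0.3,"turn":0,"hand":4.2},{"dx":0,"dy":0,"dz":-1.5,"turn":0,"hand":4.2},{"dx":0,"dy":0,"dz":-3,"turn":0,"hand":4.2},{"dx":0,"dy":0,"dz":0,"turn":0,"hand":4.2}]'

```text
clock: 25.18
ee_pos: [0.4453, 0.2852, 0.0254]
ee_rot: [179.7, -0.1, 90.0]
contact_force: [1.2, -0.3, -2.6]
width: 0.0478
gripper_force: 62.1
```

Request:
arm_command --steps '[{"dx":0,"dy":0,"dz":-3,"turn":0,"hand":4.2},{"dx":-2,"dy":0,"dz":-1.8,"turn":0,"hand":4.2},{"dx":-5,"dy":0.1,"dz":0,"turn":0,"hand":4.2},{"dx":-5,"dy":0.1,"dz":0,"turn":0,"hand":4.2},{"dx":-5,"dy":0.1,"dz":0,"turn":0,"hand":4.2},{"dx":-5,"dy":0.1,"dz":0,"turn":0,"hand":4.2},{"dx":-5,"dy":0.1,"dz":0,"turn":0,"hand":4.2},{"dx":-5,"dy":0.1,"dz":0,"turn":0,"hand":4.2},{"dx":-4,"dy":0.12,"dz":0,"turn":0,"hand":4.2},{"dx":-2.6,"dy":0,"dz":0,"turn":0,"hand":4.2},{"dx":0,"dy":0,"dz":0,"turn":0,"hand":4.2},{"dx":0,"dy":0,"dz":0,"turn":0,"hand":4.2}]'

```text
clock: 26.68
ee_pos: [0.4494, -0.1017, 0.0704]
ee_rot: [-179.9, -0.0, 90.0]
contact_force: [0.4, 0.9, -1.9]
width: 0.0479
gripper_force: 62.4
```

```bash
python3 - <<'E'
import h
from functools import lru_cache
h.P=lru_cache(h.P)
from fit import *
s=robot.state()['ee_pos'];print(s)
im=cv2.cvtColor(optics.camera('side')[:,:,::-1],cv2.COLOR_BGR2HSV); O=cv2.inRange(im,(8,130,50),(30,255,255))
b=s[2]+.0255
m=filled(O,proj('side',[s[0],s[1],b+.005])[0])
print('held ring side',(m>0).sum(),fit({'side':m},lambda n,v:sil(n,v[0],v[1],.026,b+.010,z0=b),list(s[:2]),[.004,.004]))
E
```

```text
[ 0.44940938 -0.10168846  0.07037554]
held ring side 589 (array([ 0.45085791, -0.10759384]), np.float64(271.38823529411764))
```

Request:
arm_command --steps '[{"dx":0,"dy":0.3,"dz":1.2,"turn":0,"hand":4.2},{"dx":0,"dy":0,"dz":0.9,"turn":0,"hand":4.2},{"dx":0,"dy":0,"dz":0.5,"turn":0,"hand":4.2},{"dx":0,"dy":0,"dz":0.2,"turn":0,"hand":4.2},{"dx":0,"dy":0,"dz":0,"turn":0,"hand":4.2}]'

```text
clock: 27.35
ee_pos: [0.4533, -0.1018, 0.0426]
ee_rot: [-180.0, -0.0, 90.0]
contact_force: [0.0, -0.5, -1.2]
width: 0.0477
gripper_force: 62.4
```

Request:
arm_command --steps '[{"dx":0,"dy":0,"dz":0.2,"turn":0,"hand":4.2},{"dx":0,"dy":0,"dz":0.1,"turn":0,"hand":4.2},{"dx":0,"dy":0,"dz":0,"turn":0,"hand":4.2}]'

```text
clock: 27.72
ee_pos: [0.4533, -0.1019, 0.0397]
ee_rot: [180.0, 0.0, 90.0]
contact_force: [0.9, 0.4, -2.6]
width: 0.0477
gripper_force: 62.4
```

Request:
arm_command --steps '[{"dx":0,"dy":0,"dz":0.1,"turn":0,"hand":4.2},{"dx":0,"dy":0,"dz":0,"turn":0,"hand":6.4},{"dx":0,"dy":0,"dz":0,"turn":0,"hand":6.4},{"dx":0,"dy":0,"dz":0,"turn":0,"hand":6.4},{"dx":0,"dy":0,"dz":-3,"turn":0,"hand":7.5},{"dx":0,"dy":0,"dz":-4,"turn":0,"hand":7.5},{"dx":-4,"dy":0,"dz":-1,"turn":0,"hand":7.5},{"dx":-6,"dy":0,"dz":0,"turn":0,"hand":6.5},{"dx":-4,"dy":0,"dz":0,"turn":0,"hand":6}]'

```text
clock: 28.85
ee_pos: [0.4538, -0.2442, 0.1193]
ee_rot: [179.9, 0.1, 90.0]
contact_force: [-0.6, -0.9, -0.6]
width: 0.0603
gripper_force: 0.0
```

```bash
python3 - <<'E'
from h import *
a=optics.camera('side');b=optics.camera('top')
cv2.imwrite('pics/raw_s11.png',a[:,:,::-1]);cv2.imwrite('pics/raw_t11.png',b[:,:,::-1])
R=lambda im,b,w,h: cv2.resize(im[b[1]:b[3],b[0]:b[2],::-1],(w,h),interpolation=cv2.INTER_CUBIC)
cv2.imwrite('pics/c11.png',np.hstack([R(a,(215,205,295,280),400,375),R(b,(270,200,350,275),400,375)]))
E
```

```text
(no output)
```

View pics/c11.png

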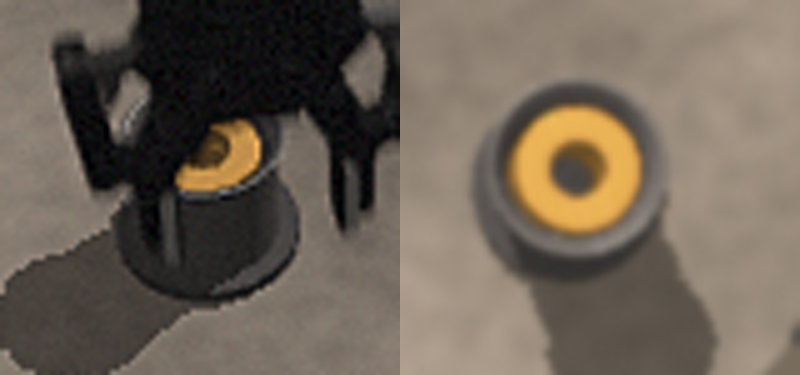

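The top half shows the thin ring level and concentric in the mouth at (576,168). Now the nut: approach, then turn to its flats.

Request:
arm_command --steps '[{"dx":-2,"dy":0.3,"dz":0,"turn":9.2,"hand":6},{"dx":0,"dy":0,"dz":0,"turn":9.2,"hand":6},{"dx":0,"dy":0,"dz":0,"turn":9.2,"hand":6},{"dx":0,"dy":0,"dz":0,"turn":9.2,"hand":6},{"dx":0,"dy":0,"dz":0,"turn":9.2,"hand":6},{"dx":0,"dy":0,"dz":0,"turn":9.4,"hand":6},{"dx":0,"dy":0,"dz":2,"turn":0,"hand":6},{"dx":0,"dy":0,"dz":0,"turn":0,"hand":6}]'

```text
clock: 29.95
ee_pos: [0.4553, -0.2603, 0.0975]
ee_rot: [-179.8, 0.0, 34.7]
contact_force: [-0.3, 0.7, 0.3]
width: 0.0597
gripper_force: 0.0
```

```bash
python3 - <<'E'
import numpy as np
from h import robot
s=robot.state();p=s['ee_pos'];y=np.radians(s['ee_rot'][2]);d=np.array([.459,-.279])-p[:2]
print(p,s['ee_rot'],'dx',100*(d@[np.cos(y),np.sin(y)]),'dy',100*(d@[np.sin(y),-np.cos(y)]))
E
```

```text
[ 0.45526408 -0.26026655  0.09746649] [-1.79813081e+02  4.79920450e-02  3.46632531e+01] dx -0.7581856023354647 dy 1.7533242754883098
```

Down to z = −0.018.

Request:
arm_command --steps '[{"dx":-0.76,"dy":1.75,"dz":0,"turn":0,"hand":6},{"dx":0,"dy":0,"dz":4,"turn":0,"hand":6},{"dx":0,"dy":0,"dz":3.5,"turn":0,"hand":6},{"dx":0,"dy":0,"dz":2,"turn":0,"hand":6},{"dx":0,"dy":0,"dz":1.2,"turn":0,"hand":6},{"dx":0,"dy":0,"dz":0.8,"turn":0,"hand":6},{"dx":0,"dy":0,"dz":0,"turn":0,"hand":6}]'

```text
clock: 30.82
ee_pos: [0.4602, -0.281, -0.0162]
ee_rot: [180.0, 0.0, 34.6]
contact_force: [-0.2, 0.2, -0.3]
width: 0.0598
gripper_force: 0.0
```

Request:
arm_command --steps '[{"dx":0,"dy":0,"dz":0,"turn":0,"hand":4.8},{"dx":0,"dy":0,"dz":0,"turn":0,"hand":3.6},{"dx":0,"dy":0,"dz":0,"turn":0,"hand":2.6},{"dx":0,"dy":0,"dz":0,"turn":0,"hand":2.6},{"dx":0,"dy":0,"dz":0,"turn":0,"hand":2.6}]'

```text
clock: 31.45
ee_pos: [0.4605, -0.2809, -0.0152]
ee_rot: [179.9, -0.0, 34.6]
contact_force: [-0.7, 1.1, 5.2]
width: 0.0338
gripper_force: 59.6
```

Request:
arm_command --steps '[{"dx":0,"dy":0,"dz":-1,"turn":0,"hand":2.6},{"dx":0,"dy":0,"dz":-3,"turn":0,"hand":2.6},{"dx":1,"dy":0.8,"dz":-1,"turn":0,"hand":2.6},{"dx":3,"dy":2.3,"dz":0,"turn":0,"hand":2.6},{"dx":3,"dy":2.3,"dz":0,"turn":0,"hand":2.6},{"dx":2.6,"dy":2,"dz":0,"turn":0,"hand":2.6},{"dx":1.2,"dy":1,"dz":0,"turn":0,"hand":2.6},{"dx":0,"dy":0,"dz":0,"turn":0,"hand":2.6},{"dx":0,"dy":0,"dz":2,"turn":0,"hand":2.6},{"dx":0,"dy":0,"dz":0,"turn":0,"hand":2.6}]'

```text
clock: 32.7
ee_pos: [0.5943, -0.2874, 0.0123]
ee_rot: [-179.8, 0.1, 34.6]
contact_force: [0.4, 0.2, -0.5]
width: 0.0339
gripper_force: 60.1
```

```bash
python3 - <<'E'
from h import *
b=cv2.imread('pics/raw_t1.png'); h=cv2.cvtColor(b,cv2.COLOR_BGR2HSV)
m=cv2.inRange(h,(5,120,60),(18,255,255)); n,l,st,c=cv2.connectedComponentsWithStats(m)
i=min(range(1,n),key=lambda i:abs(c[i]-[391,183]).sum()); print(st[i],c[i],ground('top',c[i],.007), robot.state()['ee_pos'])
E
```

```text
[ 368  161   46   45 1952] [390.38831967 182.85297131] [ 0.5960518  -0.28485873  0.007     ] [ 0.59432221 -0.28736715  0.01233243]
```

Well centred; lower to the tray floor and release.

Request:
arm_command --steps '[{"dx":0,"dy":0,"dz":1,"turn":0,"hand":2.6},{"dx":0,"dy":0,"dz":0.7,"turn":0,"hand":2.6},{"dx":0,"dy":0,"dz":0.4,"turn":0,"hand":2.6},{"dx":0,"dy":0,"dz":0.1,"turn":0,"hand":2.6},{"dx":0,"dy":0,"dz":0,"turn":0,"hand":2.6}]'

```text
clock: 33.33
ee_pos: [0.5967, -0.2884, -0.0082]
ee_rot: [180.0, 0.0, 34.6]
contact_force: [-0.1, 0.5, -0.4]
width: 0.0335
gripper_force: 60.1
```

Request:
arm_command --steps '[{"dx":0,"dy":0,"dz":0.1,"turn":0,"hand":2.6},{"dx":0,"dy":0,"dz":0,"turn":0,"hand":4.6},{"dx":0,"dy":0,"dz":0,"turn":0,"hand":5},{"dx":0,"dy":0,"dz":0,"turn":0,"hand":5},{"dx":0,"dy":0,"dz":-3,"turn":0,"hand":5},{"dx":0,"dy":0,"dz":-6,"turn":0,"hand":5},{"dx":-3,"dy":4,"dz":-4,"turn":0,"hand":5},{"dx":-4,"dy":4,"dz":0,"turn":0,"hand":5},{"dx":-4,"dy":4,"dz":0,"turn":0,"hand":5},{"dx":-2,"dy":2,"dz":0,"turn":0,"hand":5}]'

```text
clock: 34.58
ee_pos: [0.5681, -0.4795, 0.1197]
ee_rot: [179.9, 0.0, 34.5]
contact_force: [0.1, 0.7, 0.2]
width: 0.0503
gripper_force: 0.0
```

```bash
python3 - <<'E'
from h import *
a=optics.camera('side');b=optics.camera('top')
R=lambda im,b,w,h: cv2.resize(im[b[1]:b[3],b[0]:b[2],::-1],(w,h),interpolation=cv2.INTER_CUBIC)
cv2.imwrite('pics/c12.png',np.vstack([np.hstack([R(a,(215,205,295,265),400,300),R(b,(270,200,350,260),400,300)]),np.hstack([R(a,(300,270,380,330),400,300),R(b,(350,150,430,210),400,300)])]))
E
```

```text
(no output)
```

View pics/c12.png

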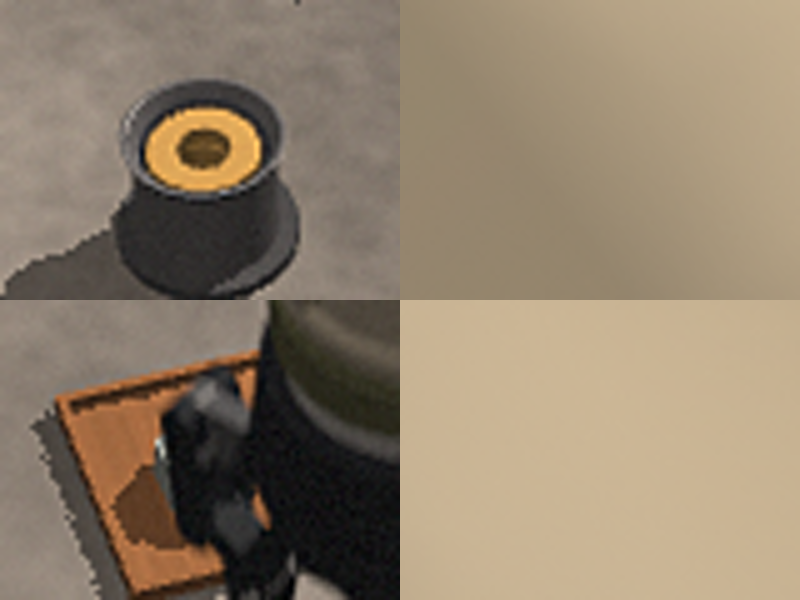

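The column is flat and concentric. The arm half hides the nut, so I'll clear the arm and check the nut numerically.

Request:
arm_command --steps '[{"dx":0,"dy":0,"dz":-5,"turn":0,"hand":5},{"dx":0,"dy":0,"dz":-3,"turn":0,"hand":5},{"dx":2.4,"dy":-5,"dz":0,"turn":0,"hand":5},{"dx":2.4,"dy":-5,"dz":0,"turn":0,"hand":5},{"dx":2.4,"dy":-5,"dz":0,"turn":0,"hand":5},{"dx":2.4,"dy":-5,"dz":0,"turn":0,"hand":5},{"dx":2.4,"dy":-5,"dz":0,"turn":0,"hand":5},{"dx":2.4,"dy":-5,"dz":0,"turn":0,"hand":5},{"dx":2.4,"dy":-5,"dz":0,"turn":0,"hand":5},{"dx":2.4,"dy":-5,"dz":0,"turn":0,"hand":5},{"dx":2.4,"dy":-5,"dz":0,"turn":0,"hand":5},{"dx":2.4,"dy":-5,"dz":0,"turn":0,"hand":5}]'

```text
clock: 36.17
ee_pos: [0.4816, 0.0741, 0.2]
ee_rot: [180.0, -0.0, 34.7]
contact_force: [0.5, 0.4, -0.4]
width: 0.0498
gripper_force: 0.0
```

```bash
python3 - <<'E'
import h
from functools import lru_cache
h.P=lru_cache(h.P)
from fit import *
for n in('top','side'):
  im=optics.camera(n)[:,:,::-1]; hs=cv2.cvtColor(im,cv2.COLOR_BGR2HSV)
  p=proj(n,[.597,-.288,.014])[0]
  tray=np.zeros((420,560),np.uint8); q=proj(n,[[.597+a,-.287+b,.004] for a,b in((-.04,-.04),(.04,-.04),(.04,.04),(-.04,.04))]); cv2.fillConvexPoly(tray,q.astype(np.int32),255)
  m=filled(cv2.inRange(hs,(0,0,60),(180,90,255))&tray,p)
  e=sil(n,.597,-.288,.0208,.024,34.6,6,.004)
  ys,xs=np.nonzero(m)
  print(n,'centroid',xs.mean(),ys.mean(),'expected',p,'area',(m>0).sum(),(e>127).sum(),'fit',fit({n:m},lambda k,v:sil(k,v[0],v[1],.0208,.024,v[2]*1000,6,.004),[.597,-.288,.034],[.004,.004,.01]))
E
```

```text
top centroid 393.136690647482 182.5179856115108 expected [392.74909247 181.70194997] area 278 332 fit (array([ 0.59418933, -0.28860559,  0.03656338]), np.float64(49.92941176470588))
side centroid 340.7531914893617 299.78297872340426 expected [340.46686496 302.44713631] area 235 396 fit (array([ 0.60118114, -0.27635676,  0.00850865]), np.float64(139.48627450980393))
```

```bash
python3 -c "
from bench import job_done
print(job_done())"
```

```text
the job is handed in; nothing more can be done
None
```

I handed the job in at about 36 s: the pictures show the three rings flat in the tube, thick, then medium, then thin on top. The small steel nut measures as flat in the middle of the tray, though I checked it from pixel measurements, not a clear view. The thick ring jammed tilted on the way in, and I had to press it down.

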